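Index the drilling jig to its third click and hold it

TASK

Set the drilling jig on the bench for its next hole: grip the black bar knob and turn it anticlockwise (seen from above) until it rests hard against its end stop, then turn it clockwise by exactly three clicks, counting them by feel. Finish while still gripping the knob, settled in the third click, so that the plate cannot shift; leave the other things on the bench where they are.

Things in the scene. Friction and masses are not known exactly. Their poses are not given: they have to be found in the camera images.
- knob_grip (a point): Middle of the black bar knob, on its vertical turning axis, 89 mm above the bench. The bar is 56 mm long (point x), 14 mm wide (point y) and 34 mm high: top 103 mm, underside 69 mm above the bench; a white line on top marks its -x half. z is up. The steel plate with a scalloped edge below it (120 mm across) and the aluminium flange on that (top 47 mm above the bench) turn with it.
- index_knob (a joint): Knob angle (rad), growing clockwise from above. A sprung roller clicks into the plate's valleys, 24 degrees (0.419) apart: valley zero at 0, clicks 1, 2, 3 at 0.419, 0.838, 1.257, then two more. The hard end stop is at -0.07. Starts in click 1 or 2. Leaving a valley takes about 0.2 N m, falling to nothing half-way, then it pulls on as much into the next; at the stop it rises steeply past 0.5.
- jig: Fixed grey base of the drilling jig, 160x150x12 mm, bolted down; origin on the bench directly below the knob's axis, z up. A grey arm with a brass bush, 64 mm high, stands on its +x side, the sprung roller's housing on its +y side, 46 mm high; only the knob is higher. Place and yaw differ each time.
- cup: Pale plastic cup, 80 mm across, 92 mm high, a bystander; origin at the centre of its underside.
- car_model: Brown clay model car on a board, 69x159x62 mm, a bystander; origin at the centre of its underside.
- sanding_block: Brown sanding block, 56x100x29 mm, a bystander; origin at the centre of its underside.
- magnet: Red welding magnet, 35x79x16 mm, a bystander; origin at the centre of its underside.

How it is judged:
On the way:
1. the knob is turned back against its end stop (value of joint index_knob below -0.025 rad), for 0.1 s.
At the end, for the whole second after the job is handed in: The knob stands still in the third click from its end stop (within 0.12 rad of 1.257 rad) and the fingers still grip it: more than 4 N of contact, the grasp point within 35 mm of the middle of its bar (value of joint index_knob between 1.137 and 1.377 rad and velocity of joint index_knob between -0.1 and 0.1 rad/s and contact force between the fingers and index_knob above 4 N and distance between the grasp point and knob_grip below 0.035 m); the arm keeps its last pose, push and grip.
It fails at once if a bystander (cup, clay car, sanding block or magnet) is moved by more than 20 mm (distance of any of cup, car_model, sanding_block, magnet from where it was at the start of the episode above 0.02 m).
It also fails if it takes over 61 s, if anything falls off the work surface, if the arm or the gripper's body presses on something with over 40 N, if the wrist force passes 120 N, or if a joint passes its speed limit or range.

ROBOT

A 7-joint arm with a two-finger parallel gripper is mounted at the origin on a cart in front of the work surface, level with it; the furniture and walls round the work are solid. World frame = base frame: x ahead of the robot, y to its left, z up, the work surface at z = 0. Lengths are in m, angles in rad, forces in N, time in s.
With the tool pointing down it reaches from about 0.35 to 0.9 m from the base axis. Payload 19.9 kg.
Tool frame: the origin (TCP) lies between the finger pads; the fingertips stand 11 mm ahead of it and the grasp point (between the pads) lies 8 mm behind it; y points along the fingers, z is the direction in which the jaws open and shut, and the axes are right-handed (so a half turn about y gives the same grasp; the last joint's range is limited). The gripper opens to 85 mm and grips with 20 to 120 N. Pads are 22 mm wide; open, the fingers measure 114 mm over their backs; the gripper's body (76 mm by 85 mm) begins 54 mm behind the grasp point. The pads swing forward as they close: fully open they stand 13 mm farther back than shut.
Start: joints at [1.145, 0.417, -0.01, 1.614, 0.005, 1.111, -0.053], TCP at [0.234, -0.58, 0.242] pointing down, gripper open.
Joint ranges: [-2.81, 2.81], [-0.39, 2.02], [-1.27, 1.25], [0.06, 2.57], [-1.19, 4.33], [0.19, 2], [-2.82, 2.82]. Speed limits (rad/s): [1.89, 1.89, 2.39, 2.39, 3.01, 3.01, 3.01].

INTERFACE

Orientations are given as [roll, pitch, yaw] about the fixed x, y, z axes, in that order (R = Rz(yaw) Ry(pitch) Rx(roll)).
In Python, from cell import observe, capture, job_done gives the robot as it stands. The module is installed in compiled form; this text tells all that it offers.
- The arm moves only by the shell command python3 -m inch 'ROWS' [OPENING] [FORCE]. ROWS is JSON, a list of rows, each a list of 2 entries, a list of its own where there are three numbers: the shift along the tool's x, y, z in m, then the turn, a rotation vector about the tool's x, y, z in degrees. In form: [[[x, y, z], [rx, ry, rz]], ...]. A call has 1 to 12 rows; each row is the pose to reach, as a shift and turn from the pose measured when the call began, along the tool's axes at that moment; what a row does not reach only later rows make up. A row lasts 1/8 s, in which the tool goes at most 62.5 mm and 10.7 degrees, less where a joint would pass 70% of its speed; a pose out of reach is approached as far as the arm can. A call with a gripper value outside its range is refused whole. OPENING is the closure, from -1 (fully open) to 1 (shut), set as the call begins (- or left out, the last holds). The fingers move at their own pace and stop on an object; FORCE is the grip in N (left out, the last holds). Time passes only in rows, so rows that repeat a pose let the fingers close. It gives the time, the measured TCP pose, the force and the opening at its end, in the units of the state.
- observe(): the state, without advancing time (a new reading comes with each control period).
- capture(name): name is "scene" or "top" or "wrist"; returns a dict with "color" (384x512x3 uint8, red, green, blue), "depth" (384x512 float32, m along the optical axis (not along the pixel's ray), 0 where there is no reading), "fx", "fy", "cx", "cy" (pixels), "position" and "orientation" of the camera in the world; the wrist camera has in their place "mount" (4x4, takes a point from camera to tool coordinates, whose origin is the TCP and whose axes are the tool frame's). Camera axes: x right, y up, looking along -z (the intrinsics and any distortion apply to the point x, -y, -z); pixel columns grow to the right and rows downward; lengths in m; the calibration is good to about 2 mm. The wrist camera is an equidistant fisheye: a pixel r from the principal point sees the ray r / f radians off the axis. A picture is of the moment at which its call begins: read the wrist's pose just before it.
- job_done(): hands the job in, once; it reports no verdict.
The state is a dict: "time_s": time; "joint_pos": joint angles; "dq": joint speeds; "effort": joint torques, N m; "ee_pos": TCP position; "tcp_rot": TCP orientation; "contact_force": force on the tool from outside, world axes, zero at the start; "ft_torque": the same for the moment, N m; "gripper_width": finger opening in m.
Only numpy, scipy, OpenCV 4.12 (cv2) and the standard library are available. Lean on these libraries where they do the work, as an engineer would, in place of code of your own. Each camera call takes 0.05 s, during which the arm holds its last target.

## Working session

There is one attempt and no reset: what is moved stays moved. The work goes in short steps, Python scripts to look and compute and a shell command to move; the robot and the scene stay as the last step left them, time stands still between calls to the robot, and variables do not carry over. Pictures are saved under pics/ and viewed, and the job is handed in when it is done.

```bash
mkdir -p pics
cat > h.py <<'E'
import numpy as np, cv2
from cell import observe, capture
from scipy.spatial.transform import Rotation as R
def rot(o):
    o=np.array(o,float)
    if o.shape==(3,3): return o
    if o.size==4: return R.from_quat(o).as_matrix()
    return R.from_euler('xyz',o).as_matrix()
def cloud(c):
    d=c['depth']; v,u=np.mgrid[:d.shape[0],:d.shape[1]]
    p=np.stack([(u-c['cx'])/c['fx']*d,-(v-c['cy'])/c['fy']*d,-d],-1)
    return p@rot(c['orientation']).T+np.array(c['position'])
def save(c,n): cv2.imwrite(f'pics/{n}.png',cv2.cvtColor(c['color'],cv2.COLOR_RGB2BGR))
E
python3 - <<'E'
from h import *
s=observe(); print(s)
for n in('top','scene'):
    c=capture(n); save(c,n+'1'); np.savez(n+'.npz',**c); print(n,c['position'],c['orientation'],c['fx'],c['cx'],c['cy'])
E
```

```text
{'time_s': 0.0, 'joint_pos': array([ 1.14547473,  0.41801713, -0.01031071,  1.61416211,  0.00470647,
        1.11067571, -0.05300282]), 'dq': array([ 1.61327221e-03,  8.63774669e-04, -5.24440101e-05,  1.59406887e-03,
        1.57395188e-03, -1.06310252e-03, -6.07320298e-04]), 'effort': array([-1.56863525e-04, -8.64438415e+01,  6.78635482e-01, -4.34891832e+01,
        1.91429083e-02,  7.40186486e-03,  1.52421471e-04]), 'ee_pos': array([ 0.23391454, -0.5792272 ,  0.24163836]), 'tcp_rot': array([-1.57203128e+00, -9.43889687e-05, -2.75775570e+00]), 'contact_force': array([ 0.66454881, -0.3118831 , -0.60648125]), 'ft_torque': array([-0.02063057, -0.01881821,  0.02579059]), 'gripper_width': 0.08539060362846351}
top [0.37370613 0.28947453 1.253152  ] [ 0.19783913  0.00594237 -1.54434578] 455.9590297710707 257.58040051066735 186.6211653595269
scene [0.01319208 0.91420983 0.56407517] [ 1.06545521e+00  4.97597979e-04 -2.40195139e+00] 378.7880297838811 251.53697180981325 189.93135599057078
```

View pics/top1.png

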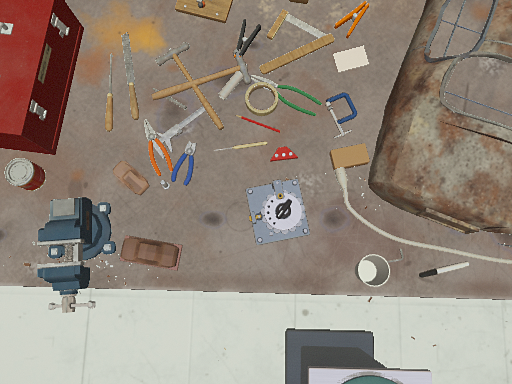

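View pics/scene1.png

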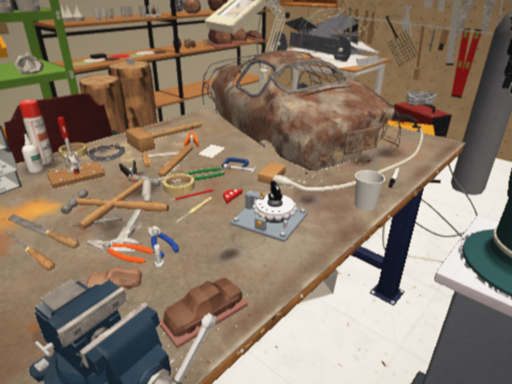

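The top view shows the jig with its black knob at about (284,211), the cup at (373,269), the car at (150,252), the magnet at (284,154) and the sanding block at (350,156). The arm comes in from the lower right.

Run:
```python
from h import *
c=dict(np.load('top.npz')); P=cloud(c)
for n,(u,v) in dict(knob=(284,211),cup=(373,269),base=(260,235),car=(150,252),mag=(284,154),bench=(220,220)).items(): print(n,P[v,u].round(3))
a=P[185:240,245:315]; z=a[...,2]
col=c['color'][185:240,245:315].astype(int)
m=(z>0.092)&(z<.112); q=a[m]; print(m.sum(),q.mean(0))
x=q[:,:2]; rr=cv2.minAreaRect(x.astype(np.float32)); print(rr)
f=(z>.035)&(z<.06); print(f.sum(),a[f].mean(0))
b=cv2.resize(c['color'][180:245,240:320],None,fx=8,fy=8,interpolation=cv2.INTER_CUBIC); cv2.imwrite('pics/zoom.png',b[...,::-1])
print(q[col[m].sum(1)>350][:,:2].round(4).tolist())
```

```text
knob [0.543 0.233 0.1  ]
cup [ 0.406 -0.014  0.001]
base [0.488 0.293 0.012]
car [0.432 0.577 0.063]
mag [0.716 0.232 0.019]
bench [0.528 0.405 0.003]
121 [0.5496478  0.23539961 0.10281562]
((0.5501387715339661, 0.23527969419956207), (0.014184920117259026, 0.05429255962371826), 54.79867172241211)
1252 [0.54604636 0.24090685 0.04624274]
[[0.5734, 0.2264], [0.5707, 0.2289], [0.5503, 0.2437], [0.5448, 0.2387], [0.542, 0.2412], [0.542, 0.2387], [0.54, 0.2435], [0.5394, 0.2412], [0.5371, 0.2461], [0.5366, 0.2438], [0.5344, 0.2461], [0.5322, 0.2485], [0.5322, 0.246], [0.5291, 0.2486]]
```

View pics/zoom.png

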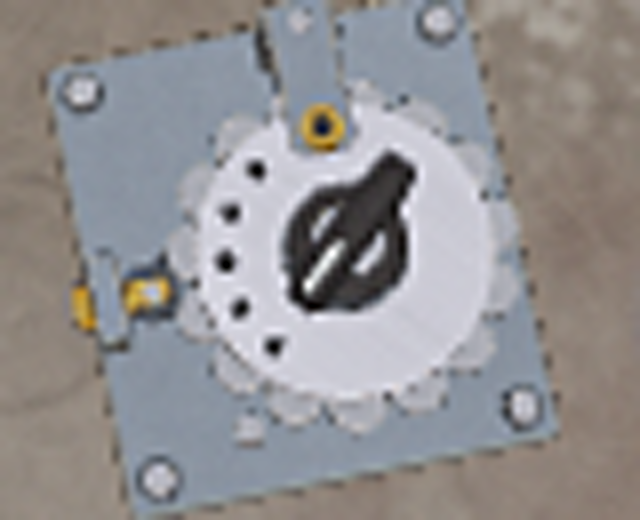

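The bar sits at about (0.550, 0.235), top at 0.103 as it should be. Its +x axis points to about -35° in the world and the jig's yaw is about +12°, so the knob is about 47° clockwise, which is click 2. The tool's yaw should become about -35°, a +123° turn, which is ry = -123 in the tool frame.

```bash
python3 -m inch '[[[-0.3,0,-0.32],[0,-61,0]],[[-0.3,0,-0.32],[0,-61,0]],[[-0.3,0,-0.32],[0,-61,0]],[[-0.3,0,-0.32],[0,-61,0]],[[-0.3,0,-0.32],[0,-61,0]],[[-0.3,0,-0.32],[0,-61,0]],[[-0.3,0,-0.32],[0,-61,0]],[[-0.3,0,-0.32],[0,-61,0]]]' -1 80; python3 -c "
from h import *
s=observe();print(s['joint_pos'].round(3),s['ee_pos'],s['tcp_rot'])
T=rot(s['tcp_rot']);print('to go', T.T@(np.array([.55,.235,.2])-s['ee_pos']), np.degrees(s['tcp_rot'][2]))"
```

```text
time_s: 1.1
ee_pos: [0.3934, -0.1666, 0.2422]
tcp_rot: [-1.571, 0.001, -1.687]
contact_force: [-0.2, -0.6, 0.6]
gripper_width: 0.0857
[ 0.765  0.076 -0.453  2.064  0.038  1.01   0.177] [ 0.39336513 -0.16658725  0.24221222] [-1.57099533e+00  1.06297637e-03 -1.68704992e+00]
to go [-0.41699987  0.04263382  0.10900523] -96.66084025858775
```

```bash
python3 -m inch '[[[-0.417,0.03,0.109],[0,-61.5,0]],[[-0.417,0.03,0.109],[0,-61.5,0]],[[-0.417,0.03,0.109],[0,-61.5,0]],[[-0.417,0.03,0.109],[0,-61.5,0]],[[-0.417,0.03,0.109],[0,-61.5,0]],[[-0.417,0.03,0.109],[0,-61.5,0]],[[-0.417,0.03,0.109],[0,-61.5,0]],[[-0.417,0.03,0.109],[0,-61.5,0]],[[-0.417,0.03,0.109],[0,-61.5,0]],[[-0.417,0.03,0.109],[0,-61.5,0]]]' -1 80; python3 -c "
from h import *
s=observe();print(s['joint_pos'].round(3),s['ee_pos'],s['tcp_rot'],s['ft_torque'])
T=rot(s['tcp_rot']);print('to go', T.T@(np.array([.55,.235,.083])-s['ee_pos']), np.degrees(s['tcp_rot'][2]))
c=capture('wrist');save(c,'w1');np.savez('w1.npz',ee=s['ee_pos'],rr=s['tcp_rot'],**c);print(c['mount'],c['fx'],c['cx'],c['cy'])
save(capture('top'),'top2')"
```

```text
time_s: 2.35
ee_pos: [0.5503, 0.2332, 0.2127]
tcp_rot: [-1.571, 0.0, -0.616]
contact_force: [-0.2, 0.5, 0.1]
gripper_width: 0.0853
[ 0.118  0.504 -0.763  1.695  0.384  1.099  0.193] [0.55025396 0.23323014 0.2126547 ] [-1.57064905e+00  4.01606104e-05 -6.15755977e-01] [-0.01995449 -0.01288733 -0.02579946]
to go [-0.00122434  0.12965494  0.00127903] -35.28021868996768
[[-3.76913797e-04 -9.48603815e-01 -3.16465890e-01 -8.04379227e-02]
 [-1.91930882e-04  3.16465975e-01 -9.48603842e-01 -1.31663396e-01]
 [ 9.99999911e-01 -2.96802299e-04 -3.01346759e-04 -1.45349344e-03]
 [ 0.00000000e+00  0.00000000e+00  0.00000000e+00  1.00000000e+00]] 297.3186396354542 254.9863682375249 191.4348802231213
```

View pics/w1.png

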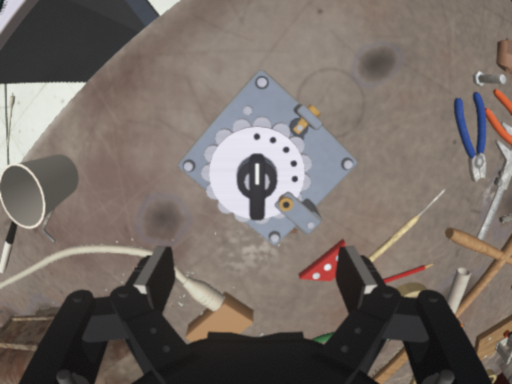

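The wrist view shows the bar knob at about (257,180), upright in the picture. It lies along tool x and the jaws straddle it at x≈160 and 350. I'll refine the position from this view.

Run:
```python
from h import *
c=dict(np.load('w1.npz')); d=c['depth']; v,u=np.mgrid[:384,:512]
x=u-c['cx'];y=v-c['cy'];r=np.hypot(x,y)+1e-9;th=r/c['fx']
p=np.stack([x/r*np.tan(th)*d,-y/r*np.tan(th)*d,-d],-1)
M=c['mount'];t=p@M[:3,:3].T+M[:3,3]; w=t@rot(c['rr']).T+c['ee']
s=(slice(140,230),slice(220,300)); z=w[s][...,2]; m=(z>.095)&(z<.112)
q=t[s][m]; print(m.sum(),q.mean(0),w[s][m].mean(0)); print(cv2.minAreaRect(q[:,[0,2]].astype(np.float32)))
```

```text
966 [-1.99183104e-03  1.10389549e-01 -8.92029415e-05] [0.5485822  0.23432359 0.10226522]
((-0.0005986150354146957, -0.00033844588324427605), (0.054664116352796555, 0.013626597821712494), 0.5995708107948303)
```

Centred to within 1 mm and aligned to within 1°. Descending.

```bash
python3 -m inch '[[[-0.001,0.04,0],[0,0,0]],[[-0.001,0.08,0],[0,0,0]],[[-0.001,0.11,0],[0,0,0]],[[-0.001,0.129,0],[0,0,0]],[[-0.001,0.129,0],[0,0,0]],[[-0.001,0.129,0],[0,0,0]]]' -1 80; python3 -m inch '[[[0,0,0],[0,0,0]],[[0,0,0],[0,0,0]],[[0,0,0],[0,0,0]],[[0,0,0],[0,0,0]],[[0,0,0],[0,0,0]],[[0,0,0],[0,0,0]],[[0,0,0],[0,0,0]],[[0,0,0],[0,0,0]]]' 1 80; python3 -c "
from h import *
s=observe();print(s['joint_pos'].round(3),s['ee_pos'],s['tcp_rot'],s['contact_force'],s['ft_torque'])
save(capture('wrist'),'w2')"
```

```text
time_s: 3.2
ee_pos: [0.5501, 0.2344, 0.0851]
tcp_rot: [-1.569, -0.001, -0.616]
contact_force: [-0.9, 1.0, -0.3]
gripper_width: 0.0852
time_s: 4.2
ee_pos: [0.5504, 0.2349, 0.0854]
tcp_rot: [-1.568, -0.001, -0.615]
contact_force: [3.3, 4.9, 3.9]
gripper_width: 0.0124
[ 0.046  0.658 -0.674  1.783  0.517  0.881  0.092] [0.55043558 0.23489128 0.08544776] [-1.56778056e+00 -1.25141548e-03 -6.15476775e-01] [3.29425282 4.86473656 3.88088646] [ 0.71420898 -0.52627564 -0.00418332]
```

View pics/w2.png

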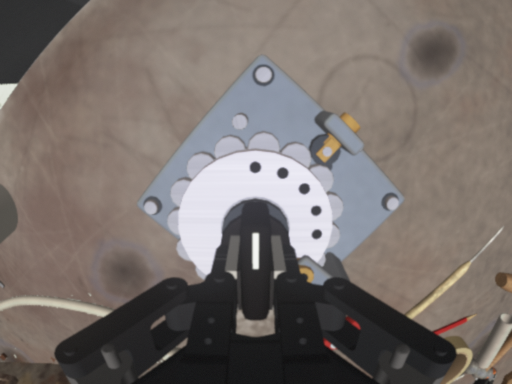

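The fingers have closed on the bar (12 mm opening), with the bar vertical between the pads at (255,250). Now I turn it anticlockwise in steps, watching the moment about z.

```bash
cat > st.py <<'E'
from h import *
s=observe();print('yaw',np.degrees(s['tcp_rot'][2]).round(2),'tz',s['ft_torque'].round(3),'F',s['contact_force'].round(1),s['ee_pos'].round(4),'w',round(s['gripper_width'],4),'j',s['joint_pos'].round(2),'t',s['time_s'])
E
python3 -m inch '[[[0,0,0],[0,-4,0]],[[0,0,0],[0,-6,0]]]'; python3 st.py
python3 -m inch '[[[0,0,0],[0,-3,0]],[[0,0,0],[0,-6,0]]]'; python3 st.py
python3 -m inch '[[[0,0,0],[0,-3,0]],[[0,0,0],[0,-6,0]]]'; python3 st.py
python3 -m inch '[[[0,0,0],[0,-3,0]],[[0,0,0],[0,-6,0]]]'; python3 st.py
```

```text
time_s: 4.5
ee_pos: [0.5504, 0.2349, 0.0854]
tcp_rot: [-1.568, -0.001, -0.51]
contact_force: [2.2, 2.9, 2.6]
gripper_width: 0.013
yaw -29.19 tz [ 0.228 -0.21  -0.149] F [2.2 2.9 2.6] [0.5504 0.2349 0.0854] w 0.013 j [ 0.06  0.67 -0.7   1.78  0.54  0.89  0.18] t 4.5
time_s: 4.75
ee_pos: [0.5505, 0.2349, 0.0855]
tcp_rot: [-1.568, -0.002, -0.403]
contact_force: [1.4, 2.5, 2.6]
gripper_width: 0.0128
yaw -23.11 tz [ 0.244 -0.27  -0.039] F [1.4 2.5 2.6] [0.5505 0.2349 0.0855] w 0.0128 j [ 0.08  0.67 -0.72  1.78  0.56  0.9   0.28] t 4.75
time_s: 5.0
ee_pos: [0.5505, 0.2349, 0.0855]
tcp_rot: [-1.568, -0.002, -0.297]
contact_force: [2.7, 1.9, 2.9]
gripper_width: 0.0126
yaw -17.03 tz [ 0.262 -0.289  0.031] F [2.7 1.9 2.9] [0.5505 0.2349 0.0855] w 0.0126 j [ 0.09  0.68 -0.74  1.78  0.57  0.9   0.37] t 5.0
time_s: 5.25
ee_pos: [0.5505, 0.2349, 0.0855]
tcp_rot: [-1.569, -0.002, -0.191]
contact_force: [2.3, 2.4, 1.6]
gripper_width: 0.0128
yaw -10.93 tz [ 0.335 -0.367 -0.21 ] F [2.3 2.4 1.6] [0.5505 0.2349 0.0855] w 0.0128 j [ 0.11  0.69 -0.77  1.78  0.59  0.91  0.46] t 5.25
```

```bash
python3 -m inch '[[[0,0,0],[0,-3,0]],[[0,0,0],[0,-6,0]]]' >/dev/null; python3 st.py
python3 -m inch '[[[0,0,0],[0,-3,0]],[[0,0,0],[0,-6,0]]]'>/dev/null; python3 st.py
python3 -m inch '[[[0,0,0],[0,-3,0]],[[0,0,0],[0,-6,0]]]'>/dev/null; python3 st.py
python3 -m inch '[[[0,0,0],[0,-3,0]],[[0,0,0],[0,-4,0]]]'>/dev/null; python3 st.py
python3 -m inch '[[[0,0,0],[0,-1,0]],[[0,0,0],[0,-2,0]]]'>/dev/null; python3 st.py
python3 -m inch '[[[0,0,0],[0,-1,0]],[[0,0,0],[0,-2,0]]]'>/dev/null; python3 st.py
```

```text
yaw -4.86 tz [ 0.35  -0.256 -0.16 ] F [1.5 2.1 2.2] [0.5505 0.2348 0.0855] w 0.0128 j [ 0.12  0.7  -0.79  1.78  0.61  0.92  0.55] t 5.5
yaw 1.22 tz [ 0.321 -0.294 -0.015] F [2.2 2.2 3.2] [0.5505 0.2348 0.0855] w 0.0131 j [ 0.14  0.71 -0.81  1.78  0.63  0.93  0.64] t 5.75
yaw 7.31 tz [ 0.256 -0.362  0.099] F [2.2 2.8 1.6] [0.5505 0.2348 0.0855] w 0.0124 j [ 0.15  0.72 -0.84  1.78  0.65  0.94  0.74] t 6.0
yaw 11.34 tz [ 0.235 -0.329  0.13 ] F [1.6 1.8 2.7] [0.5505 0.2348 0.0855] w 0.0129 j [ 0.16  0.73 -0.85  1.78  0.66  0.95  0.8 ] t 6.25
yaw 13.35 tz [ 0.371 -0.366 -0.277] F [2.9 3.5 3.3] [0.5505 0.2348 0.0855] w 0.0128 j [ 0.17  0.73 -0.86  1.78  0.67  0.95  0.83] t 6.5
yaw 15.4 tz [ 0.295 -0.295 -0.22 ] F [2.6 2.6 3.1] [0.5505 0.2348 0.0855] w 0.013 j [ 0.17  0.73 -0.87  1.78  0.68  0.95  0.86] t 6.75
```

Two valleys felt, at yaw ≈ -11° and ≈ 12.5°. The stop should come at about 16.5°.

```bash
for i in 1; do python3 -m inch '[[[0,0,0],[0,-1,0]],[[0,0,0],[0,-1.5,0]]]' >/dev/null; python3 st.py
python3 -m inch '[[[0,0,0],[0,-1,0]],[[0,0,0],[0,-1.5,0]]]'>/dev/null; python3 st.py
python3 -m inch '[[[0,0,0],[0,-1,0]],[[0,0,0],[0,-1.5,0]]]'>/dev/null; python3 st.py; done
```

```text
yaw 16.95 tz [ 0.289 -0.318 -0.143] F [1.6 3.1 3.6] [0.5505 0.2348 0.0854] w 0.013 j [ 0.18  0.74 -0.87  1.78  0.68  0.95  0.88] t 7.0
yaw 18.44 tz [ 0.5   -0.19  -1.479] F [0.2 2.6 3.2] [0.5505 0.2347 0.0855] w 0.0125 j [ 0.18  0.74 -0.88  1.78  0.69  0.96  0.91] t 7.25
yaw 19.93 tz [ 0.581 -0.149 -2.203] F [0.8 3.3 3.1] [0.5505 0.2348 0.0855] w 0.0124 j [ 0.18  0.74 -0.88  1.78  0.69  0.96  0.93] t 7.5
```

The torque passed 2 N m, so this is the hard stop. I'll hold briefly, then turn clockwise.

```bash
python3 -m inch '[[[0,0,0],[0,0,0]],[[0,0,0],[0,0,0]],[[0,0,0],[0,0,0]]]' >/dev/null; python3 st.py
python3 -c "
from h import *
save(capture('wrist'),'w3')"
for r in 1; do
python3 -m inch '[[[0,0,0],[0,2,0]],[[0,0,0],[0,4,0]]]' >/dev/null; python3 st.py
python3 -m inch '[[[0,0,0],[0,2,0]],[[0,0,0],[0,4,0]]]' >/dev/null; python3 st.py
python3 -m inch '[[[0,0,0],[0,2,0]],[[0,0,0],[0,4,0]]]' >/dev/null; python3 st.py
python3 -m inch '[[[0,0,0],[0,2,0]],[[0,0,0],[0,4,0]]]' >/dev/null; python3 st.py
python3 -m inch '[[[0,0,0],[0,2,0]],[[0,0,0],[0,4,0]]]' >/dev/null; python3 st.py
python3 -m inch '[[[0,0,0],[0,2,0]],[[0,0,0],[0,4,0]]]' >/dev/null; python3 st.py
python3 -m inch '[[[0,0,0],[0,2,0]],[[0,0,0],[0,4,0]]]' >/dev/null; python3 st.py
python3 -m inch '[[[0,0,0],[0,2,0]],[[0,0,0],[0,4,0]]]' >/dev/null; python3 st.py
done
```

```text
yaw 19.91 tz [ 0.644 -0.125 -2.211] F [-0.   2.6  3.8] [0.5505 0.2348 0.0855] w 0.0125 j [ 0.18  0.74 -0.88  1.78  0.69  0.96  0.93] t 7.875
yaw 15.86 tz [ 0.341 -0.367 -0.074] F [1.2 3.  3.4] [0.5505 0.2348 0.0855] w 0.0127 j [ 0.17  0.73 -0.87  1.78  0.68  0.95  0.87] t 8.175
yaw 11.77 tz [ 0.281 -0.363  0.21 ] F [1.9 2.8 2. ] [0.5505 0.2348 0.0855] w 0.0125 j [ 0.16  0.73 -0.85  1.78  0.67  0.95  0.8 ] t 8.425
yaw 7.65 tz [ 0.327 -0.369  0.154] F [2.1 2.9 2.5] [0.5505 0.2348 0.0855] w 0.0125 j [ 0.15  0.72 -0.84  1.78  0.65  0.94  0.74] t 8.675
yaw 3.51 tz [ 0.257 -0.298  0.094] F [1.6 2.4 1.8] [0.5505 0.2348 0.0855] w 0.0127 j [ 0.15  0.71 -0.82  1.78  0.64  0.93  0.68] t 8.925
yaw -0.63 tz [ 0.292 -0.385 -0.001] F [2.2 3.  1.6] [0.5505 0.2348 0.0855] w 0.0127 j [ 0.14  0.71 -0.81  1.78  0.63  0.93  0.62] t 9.175
yaw -4.77 tz [ 0.323 -0.365 -0.058] F [2.3 2.9 1.5] [0.5505 0.2348 0.0855] w 0.0126 j [ 0.13  0.7  -0.79  1.78  0.61  0.92  0.55] t 9.425
yaw -8.91 tz [ 0.349 -0.341 -0.159] F [1.3 3.5 1.4] [0.5505 0.2348 0.0855] w 0.0128 j [ 0.11  0.69 -0.78  1.78  0.6   0.92  0.49] t 9.675
yaw -13.03 tz [ 0.313 -0.372  0.169] F [2.4 2.7 2.6] [0.5505 0.2348 0.0855] w 0.0127 j [ 0.1   0.69 -0.76  1.78  0.59  0.91  0.43] t 9.925
```

View pics/w3.png

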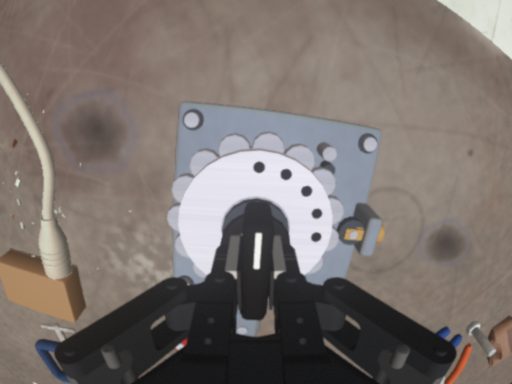

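At the stop, the bar is still firmly between the pads at (258,258), tilted by a degree or two. The first click was felt at about -11°. Two more take it to about -59.5°.

```bash
python3 -m inch '[[[0,0,0],[0,3,0]],[[0,0,0],[0,6,0]]]' >/dev/null; python3 st.py
python3 -m inch '[[[0,0,0],[0,3,0]],[[0,0,0],[0,6,0]]]' >/dev/null; python3 st.py
python3 -m inch '[[[0,0,0],[0,2,0]],[[0,0,0],[0,5,0]]]' >/dev/null; python3 st.py
python3 -m inch '[[[0,0,0],[0,2,0]],[[0,0,0],[0,4,0]]]' >/dev/null; python3 st.py
python3 -m inch '[[[0,0,0],[0,1,0]],[[0,0,0],[0,2,0]]]' >/dev/null; python3 st.py
python3 -m inch '[[[0,0,0],[0,2,0]],[[0,0,0],[0,4,0]]]' >/dev/null; python3 st.py
python3 -m inch '[[[0,0,0],[0,3,0]],[[0,0,0],[0,6,0]]]' >/dev/null; python3 st.py
python3 -m inch '[[[0,0,0],[0,3,0]],[[0,0,0],[0,6,0]]]' >/dev/null; python3 st.py
python3 -m inch '[[[0,0,0],[0,2,0]],[[0,0,0],[0,4,0]]]' >/dev/null; python3 st.py
```

```text
yaw -19.19 tz [ 0.283 -0.328  0.135] F [2.9 1.8 1.8] [0.5505 0.2348 0.0855] w 0.0129 j [ 0.09  0.68 -0.74  1.78  0.57  0.9   0.33] t 10.175
yaw -25.35 tz [ 0.279 -0.316  0.018] F [2.3 2.4 1.6] [0.5505 0.2349 0.0855] w 0.0127 j [ 0.07  0.67 -0.71  1.78  0.55  0.89  0.24] t 10.425
yaw -30.49 tz [ 0.39  -0.288 -0.153] F [2.  2.9 1.4] [0.5505 0.2349 0.0855] w 0.0128 j [ 0.06  0.66 -0.69  1.78  0.53  0.89  0.16] t 10.675
yaw -34.6 tz [ 0.332 -0.305 -0.101] F [2.9 3.4 1.8] [0.5505 0.2349 0.0855] w 0.0126 j [ 0.05  0.66 -0.68  1.78  0.52  0.88  0.1 ] t 10.925
yaw -36.63 tz [ 0.303 -0.34   0.207] F [1.8 2.5 1.5] [0.5505 0.2349 0.0854] w 0.0127 j [ 0.04  0.66 -0.67  1.78  0.51  0.88  0.07] t 11.175
yaw -40.77 tz [ 0.313 -0.304  0.181] F [3.  2.2 1.5] [0.5504 0.2349 0.0854] w 0.0127 j [ 0.03  0.65 -0.65  1.78  0.5   0.87  0.01] t 11.425
yaw -46.95 tz [ 0.377 -0.302  0.074] F [2.6 2.9 0.9] [0.5505 0.2349 0.0855] w 0.0127 j [ 0.01  0.64 -0.63  1.78  0.48  0.87 -0.08] t 11.675
yaw -53.14 tz [ 0.402 -0.273 -0.095] F [2.5 2.6 0.8] [0.5505 0.235  0.0855] w 0.0128 j [-0.    0.64 -0.6   1.79  0.46  0.86 -0.18] t 11.925
yaw -57.27 tz [ 0.449 -0.266 -0.101] F [2.9 2.4 1.1] [0.5505 0.235  0.0855] w 0.0126 j [-0.02  0.63 -0.59  1.79  0.45  0.86 -0.24] t 12.175
```

Two clicks felt (valley 2 at about -35.5°). Now creeping into valley 3, where the torque changes sign.

```bash
python3 -m inch '[[[0,0,0],[0,0.5,0]],[[0,0,0],[0,1,0]]]' >/dev/null; python3 st.py
python3 -m inch '[[[0,0,0],[0,0.5,0]],[[0,0,0],[0,1,0]]]' >/dev/null; python3 st.py
python3 -m inch '[[[0,0,0],[0,0,0]],[[0,0,0],[0,0,0]],[[0,0,0],[0,0,0]],[[0,0,0],[0,0,0]]]' >/dev/null; python3 st.py
python3 - <<'E'
from h import *
c=capture('wrist');save(c,'w4')
t=capture('top');save(t,'top4')
b=cv2.resize(t['color'][170:260,220:340],None,fx=6,fy=6,interpolation=cv2.INTER_CUBIC); cv2.imwrite('pics/zoom4.png',b[...,::-1])
E
```

```text
yaw -58.28 tz [ 0.395 -0.358 -0.139] F [2.9 3.2 0.7] [0.5505 0.235  0.0854] w 0.0124 j [-0.02  0.63 -0.58  1.79  0.44  0.86 -0.25] t 12.425
yaw -59.3 tz [ 0.397 -0.252  0.08 ] F [3.3 2.8 1.6] [0.5505 0.235  0.0854] w 0.0128 j [-0.02  0.63 -0.58  1.79  0.44  0.85 -0.27] t 12.675
yaw -59.3 tz [ 0.398 -0.308  0.039] F [3.  2.7 1.6] [0.5505 0.235  0.0854] w 0.0132 j [-0.02  0.63 -0.58  1.79  0.44  0.85 -0.27] t 13.175
```

View pics/w4.png

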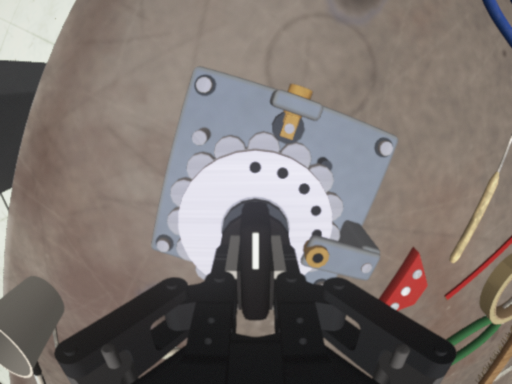

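View pics/top4.png

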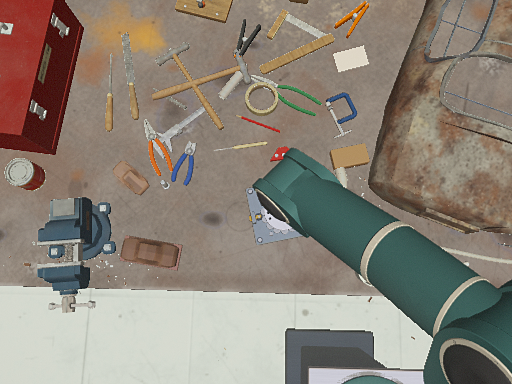

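The wrist view shows the roller at (290,130) seated between the scallops at (263,140) and (297,152). The bar is square between the pads at (255,250). The car, magnet, cup and block haven't moved. The torque is close to zero at yaw -59.3°, so I'm handing in.

```bash
python3 -c "
from cell import job_done
print(job_done())"; python3 st.py
```

```text
the job is handed in; nothing more can be done
None
the job is handed in; nothing more can be done
```

The knob is set in the third click from its end stop and still gripped, and the job is handed in. No verdict is reported.

- **Turning back:** I gripped the bar at an 80 N setting and turned it anticlockwise from click 2. It passed two valleys and then met the hard stop, where the moment reached about 2.2 N m. I held it there for about 0.4 s.
- **Three clicks clockwise:** The torque changed sign at tool yaws of about -11°, -35.5° and -59°, which are clicks 1, 2 and 3.
- **Last checks:** The tool yaw was -59.3°, against an expected -59.5° for click 3. The remaining moment about the turning axis was about 0.04 N m, and the bar was firmly between the pads (13 mm opening). The TCP stayed on the turning axis, within 1 mm of the measured position. The wrist picture shows the roller seated between two scallops.
- **Bystanders:** None was seen to move. I compared the pictures by eye; I did not measure them again. The cup was only partly in view in the last ones, though nothing went near it.
- **Small disagreement:** At the stop the tool turned about 3° past where contact began, and the bar looked tilted 1–2° in the pads. It sprang back: the later clicks fell where the earlier ones had.

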